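# Tip the meter into the readout fixture and clamp it

## Task

The hand-held multimeter stands on end at the open end of the readout fixture: push it over backwards so that it lies on its back, display up, between the fixture's rails, then push it along until its head is fully home against the end stop, and then flip the hinged hold-down bar over it, fully down. Only push with the fingers: do not pick up or carry the meter, and leave everything else on the bench undisturbed.

Things in the scene. Friction and masses are not known exactly. Their poses are not given: they have to be found in the camera images.
- fixture: Fixed aluminium fixture. Origin on the bench under its middle; x runs along it from the open end to the end stop, y to its left, z up. Plate 10 mm thick, x -140 to 130, y -75 to 75. Rails reach 22 above the bench, inner faces at y = +-50, x -45 to 115. Bar posts at x 30, y 67 (hinge, 56 high) and y -67 (rest, 50 high).
- stop_face (a point): Middle of the end stop's face, at fixture x = 115 mm, on the middle line, 28 mm above the bench; the stop block is 116 wide and reaches 46 mm above the bench.
- meter: Loose orange multimeter, 160 x 75 x 38 mm, about 0.3 kg, standing on its foot on the plate near the open end, clear of the rails. Origin: centre of the foot face; z from foot to head, -x out of the display face (away from the end stop at the start), +x out of its back. Pushed over backwards, its z points to the stop and its head ends some centimetres short of it.
- meter_mid (a point): Centre of the meter, half-way up and half-way through.
- meter_head (a point): Centre of the meter's head face, 160 mm from the foot. Home: in the fixture's frame x = 115 mm.
- bar (a joint): Hold-down bar's angle, rad: 0 = fully down on its stop, level across the fixture towards -y, 4 mm above the lying meter; 1.57 = upright; starts leaning outwards to +y, at 1.75 to 2.05. Stiff friction hinge: stays where left, takes about 1 N at the free end all the way.
- bar_hinge (a point): Hinge axis of the bar, at fixture x 30, y 67, z 58 mm; the axis runs along the fixture's x. The bar is flat steel, 134 long from this axis, 20 wide, 8 thick.
- bar_tip (a point): Middle of the free end of the bar, 134 mm from the hinge axis, half-way through its thickness.
- tester: Bystander: a second, smaller hand tester (130 x 55 x 30) lying on its back; mm; origin at the centre of its underside.
- attenuator: Bystander: a steel connector piece, 26 across and 55 tall, standing beside the fixture; mm; origin at the centre of its underside.
- battery: Bystander: a small black block battery, 17 x 26 x 48, standing beside the fixture; mm; origin at the centre of its underside.
- spool: Bystander: a grey spool, 56 across, 40 tall; mm; origin at the centre of its underside.
- driver: Bystander: a screwdriver, 160 long, lying; mm; origin at the centre of its underside.
- partstray: Bystander: a blue divided parts tray, 100 x 140 x 30; mm; origin at the centre of its underside.
- jar: Bystander: a pale capped jar, 48 across, 65 tall; mm; origin at the centre of its underside.
Things that resemble listed ones, but are neither listed nor needed, are in the scene too. Leave any green or pink look-alike of the meter alone.

How it is judged:
By the outcome, as a careful person would: the job done as asked, in the order asked, and still so for the second after the job is handed in, with the robot touching nothing.
It also fails if it takes over 51 s, if anything falls off the work surface, if the arm or the gripper's body presses on something with over 40 N, if the wrist force passes 120 N, or if a joint passes its speed limit or range.

## Robot

A 6-joint arm with a two-finger parallel gripper is mounted at the origin on the work surface. World frame = base frame: x ahead of the robot, y to its left, z up, the work surface at z = 0. Lengths are in m, angles in rad, forces in N, time in s.
With the tool pointing down it reaches from about 0.375 to 0.975 m from the base axis. Payload 3.8 kg.
Tool frame: the origin (TCP) lies between the finger pads; the fingertips stand 19 mm ahead of it and the grasp point (between the pads) is the TCP; z points along the fingers, y is the direction in which the jaws open and shut (so a half turn about z gives the same grasp; the last joint's range is limited). The gripper opens to 85 mm and grips with 20 to 120 N. Pads are 22 mm wide; open, the fingers measure 114 mm over their backs; the gripper's body (76 mm by 85 mm) begins 54 mm behind the grasp point. The pads swing forward as they close: fully open they stand 13 mm farther back than shut.
Start: joints at [-1.338, 0.264, 1.604, -0, 1.274, -0.037], TCP at [0.18, -0.651, 0.25] pointing down, gripper open.
Joint ranges: [-2.63, 2.63], [-0.94, 2.18], [0.31, 2.57], [-1.31, 4.45], [0, 2.66], [-2.55, 2.55]. Speed limits (rad/s): [2.57, 2.57, 3.14, 3.14, 3.14, 3.14].

## Interface

Orientations are given as a 3x3 rotation matrix whose columns are the frame's x, y, z axes.
In Python, from rig import ctrl gives the robot as it stands.
- The arm moves only by the tool step_arm, never from a script. Its argument "deltas" is a list of rows, each an object with "slide": the shift along the world's x, y, z in m, a list of three; "spin": the turn about the world's z in rad. A call has 1 to 5 rows; each row shifts and turns the commanded pose from where the row before left it; what a row does not reach is not made up. A row lasts 1/8 s, in which the tool goes at most 62.5 mm and 10.7 degrees, less where a joint would pass 70% of its speed; a pose out of reach is approached as far as the arm can. A call is refused whole if a number of a shift passes 0.0625 or a number of a turn 0.188, either way. A call with a gripper value outside its range is refused whole. "grip" is the opening, from 0 (shut) to 1 (fully open), set as the call begins (left out, the last holds). The fingers move at their own pace and stop on an object; the grip force is fixed at half the most. Time passes only in rows, so rows that do not move let the fingers close. It gives the time, the measured TCP pose, the force and the opening at its end, in the units of the state.
- ctrl.state(): the state, without advancing time (a new reading comes with each control period).
- ctrl.get_image(name): name is "side" or "top"; returns a dict with "frame" (480x640x3 uint8, blue, green, red), "camera_matrix" (3x3 intrinsics, pixels), "R" (3x3) and "t" (3): a world point X has camera coordinates R X + t. Camera axes: x right, y down, z forward; pixel columns grow to the right and rows downward; lengths in m; the calibration is good to about 2 mm. A picture is of the moment at which its call begins. There is no depth.
- ctrl.close_job(): hands the job in, once; it reports no verdict.
Trained networks look in a picture, given as the dict that the camera call returned (one of the last four; its "shot" number tells which), for a name from the list of things; names that differ only in an ending like _2 or _b are one class to them, and where a whole thing is asked for, a point or a joint stands for the part that bears it (a point fixed in the world has none). Each returns a list of dicts, best first, with "confidence" (0 to 1); they miss things now and then, are a little off and sometimes report something else, mostly with a low value. They report only what shows in the picture. A call takes as long as a camera call. They do not tell look-alikes from the thing itself.
- ctrl.outline_of(picture, query): "mask" (480x640 bool, what is visible of it) and "box" ([left, top, right, bottom] in pixels, round what is visible of it).
- ctrl.spot_point(picture, query): "location" ([column, row] in pixels: a listed point, or the origin of a listed thing).
The state is a dict: "time_s": time; "joints": joint angles; "joint_vel": joint speeds; "tau": joint torques, N m; "eef_pos": TCP position; "ee_rot": TCP orientation; "wrist_force": force on the tool from outside, world axes, zero at the start; "ft_torque": the same for the moment, N m; "width": opening from 0.0 (shut) to 1.0 (fully open).
Only numpy, scipy, OpenCV 4.12 (cv2) and the standard library are available. Lean on these libraries where they do the work, as an engineer would, in place of code of your own. Each camera call takes 0.05 s, during which the arm holds its last target. There are 200 camera calls.

## Working session

There is one attempt and no reset: what is moved stays moved. The work goes in short steps, Python scripts to look and compute and a tool call to move; the robot and the scene stay as the last step left them, time stands still between calls to the robot, and variables do not carry over. Pictures are saved under pics/ and viewed, about 8 in all and at most 12, crops included, and the job is handed in when it is done.

Besides the shell and the picture viewer there is one more tool, called after "Emit:" by a JSON object that holds its "fn" and its "kwargs". step_arm: Moves the arm, as the interface text tells. Its arguments: {"type":"object","properties":{"deltas":{"type":"array","items":{"type":"object","properties":{"slide":{"type":"array","items":{"type":"number"}},"spin":{"type":"number"}}}},"grip":{"type":"number"}},"required":["deltas"]}

```bash
mkdir -p pics
cat > h.py <<'E'
import numpy as np, cv2
from rig import ctrl
def P(c): return c["camera_matrix"]@np.c_[c["R"],np.ravel(c["t"])]
def tri(ca,pa,cb,pb):
    X=cv2.triangulatePoints(P(ca),P(cb),np.float64(pa).reshape(2,1),np.float64(pb).reshape(2,1)).ravel()
    return X[:3]/X[3]
def proj(c,X):
    q=P(c)@np.append(X,1); return q[:2]/q[2]
def onz(c,p,z):
    d=c["R"].T@np.linalg.inv(c["camera_matrix"])@np.array([p[0],p[1],1.]); o=-c["R"].T@np.ravel(c["t"])
    return o+d*(z-o[2])/d[2]
E
python3 - <<'E'
from h import *
a=ctrl.get_image("side");b=ctrl.get_image("top")
cv2.imwrite("pics/s1.png",a["frame"]);cv2.imwrite("pics/t1.png",b["frame"])
for n in ["stop_face","meter","meter_mid","meter_head","bar_hinge","bar_tip","fixture"]:
    for nm,c in(("side",a),("top",b)):
        print(n,nm,[(np.round(d["location"]),round(d["confidence"],2)) for d in ctrl.spot_point(c,n)][:4])
for c in(a,b): print(np.round(-c["R"].T@np.ravel(c["t"]),3))
print(ctrl.state()["time_s"])
E
```

```text
stop_face side [(array([281., 255.]), 0.56)]
stop_face top [(array([309., 199.]), 0.81)]
meter side [(array([342., 333.]), 0.88), (array([327., 294.]), 0.78), (array([381., 308.]), 0.67)]
meter top [(array([331., 332.]), 0.96), (array([282., 328.]), 0.85), (array([303., 285.]), 0.58)]
meter_mid side [(array([341., 314.]), 0.72), (array([379., 286.]), 0.72), (array([326., 274.]), 0.58)]
meter_mid top [(array([303., 281.]), 0.97), (array([275., 328.]), 0.84), (array([329., 330.]), 0.56)]
meter_head side [(array([325., 246.]), 0.77), (array([383., 259.]), 0.75), (array([341., 286.]), 0.56), (array([325., 273.]), 0.29)]
meter_head top [(array([330., 328.]), 0.88), (array([272., 323.]), 0.77), (array([304., 277.]), 0.56), (array([304., 283.]), 0.52)]
bar_hinge side [(array([276., 273.]), 0.59), (array([260., 239.]), 0.39)]
bar_hinge top [(array([279., 227.]), 0.84), (array([306., 274.]), 0.52)]
bar_tip side [(array([256., 240.]), 0.57)]
bar_tip top [(array([257., 217.]), 0.5)]
fixture side [(array([300., 280.]), 0.63), (array([402., 228.]), 0.63), (array([179., 319.]), 0.18)]
fixture top [(array([308., 243.]), 0.69)]
[-0.166  0.675  0.828]
[0.265 0.033 1.443]
0.8
```

View pics/s1.png

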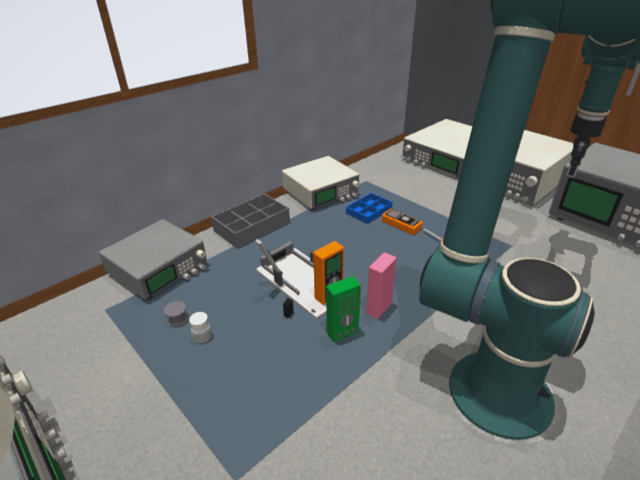

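View pics/t1.png

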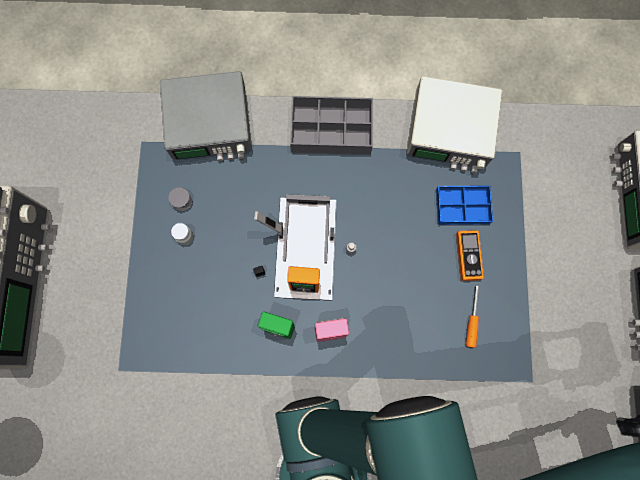

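Run:
```python
from h import *
a=ctrl.get_image("side");b=ctrl.get_image("top")
def crop(f,x,y,w,h,s): return cv2.resize(f[y:y+h,x:x+w],None,fx=s,fy=s,interpolation=cv2.INTER_CUBIC)
A=crop(a["frame"],235,225,170,120,3.2); B=crop(b["frame"],235,180,130,165,3.6)
cv2.imwrite("pics/c1.png",B);cv2.imwrite("pics/c2.png",cv2.resize(A,None,fx=1.4,fy=1.4))
print("stop",tri(a,[281,255],b,[309,199]))
print("tip",tri(a,[256,240],b,[257,217]),"hinge",tri(a,[276,273],b,[279,227]))
print("head",tri(a,[325,246],b,[304,277]), "mid",tri(a,[326,274],b,[303,281]))
print("green head",tri(a,[341,286],b,[272,323]),"pink",tri(a,[383,259],b,[330,328]))
for p in [(279,196),(336,200),(332,299),(275,296)]: print(p,onz(b,p,.01))
for n in ["attenuator","battery"]:
    for c in(a,b): print(n,[(np.round(d["location"]),round(d["confidence"],2)) for d in ctrl.spot_point(c,n)][:3])
m=ctrl.outline_of(b,"meter")
for d in m: print(d["box"],d["confidence"])
s=ctrl.state();print(s["time_s"],s["ee_rot"])
```

```text
stop [0.69613429 0.0513232  0.02394563]
tip [0.60584776 0.17558488 0.18447135] hinge [0.61367327 0.12850859 0.04592556]
head [0.46866565 0.06140709 0.17893307] mid [0.47061473 0.06337212 0.08867423]
green head [0.35870946 0.12831541 0.15871289] pink [ 0.34941398 -0.00551741  0.16971907]
(279, 196) [0.70924871 0.13503564 0.01      ]
(336, 200) [ 0.70245796 -0.0187478   0.01      ]
(332, 299) [ 0.43510268 -0.01352669  0.01      ]
(275, 296) [0.43879894 0.13430828 0.01      ]
attenuator [(array([259., 242.]), 0.66)]
attenuator [(array([350., 252.]), 0.45)]
battery [(array([289., 311.]), 0.72)]
battery [(array([259., 275.]), 0.43)]
[315.8, 318.7, 350.9, 340.8] 0.91
[261.3, 314.2, 292.9, 335.6] 0.84
[285.2, 265.2, 318.2, 293.8] 0.68
1.15 [[ 9.63840193e-01  2.66480922e-01 -3.23271852e-05]
 [ 2.66480921e-01 -9.63840193e-01 -1.63265423e-05]
 [-3.55089524e-05  7.12159957e-06 -9.99999999e-01]]
```

View pics/c1.png

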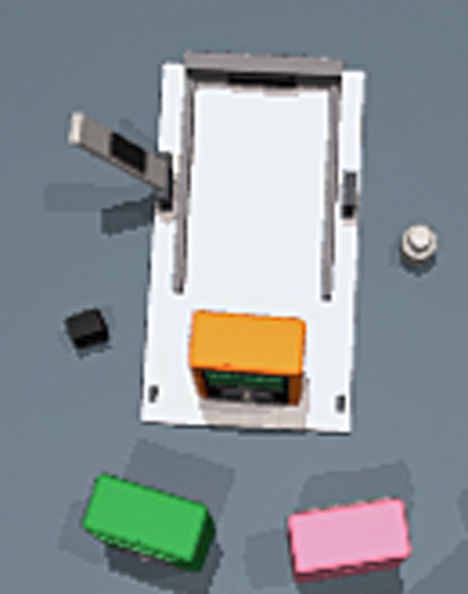

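View pics/c2.png

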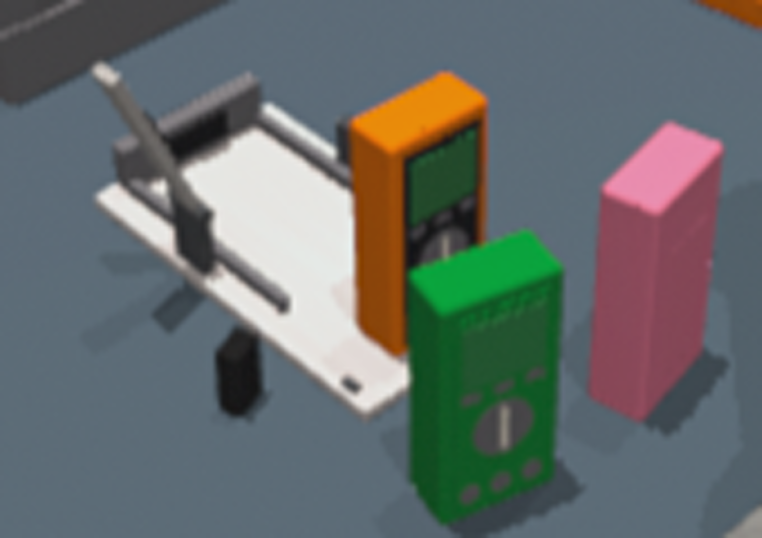

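Run:
```python
from h import *
from scipy.optimize import least_squares
b=ctrl.get_image("top")
f=lambda p:np.array(p)/3.6+[235,180]-0.36
pts=[((162,63),(130,75,10)),((365,71),(130,-75,10)),((350,432),(-140,-75,10)),((141,420),(-140,75,10)),((187,70),(115,58,46)),((342,75),(115,-58,46)),((186,291),(-45,50,22)),((322,298),(-45,-50,22))]
def W(q,X): c,s=np.cos(q[2]),np.sin(q[2]);X=np.array(X)/1e3;return np.array([q[0]+c*X[0]-s*X[1],q[1]+s*X[0]+c*X[1],X[2]])
r=least_squares(lambda q:np.concatenate([proj(b,W(q,X))-f(p) for p,X in pts]),[.57,.06,0],loss="soft_l1")
q=r.x;print("fixture",q,np.round(np.concatenate([proj(b,W(q,X))-f(p) for p,X in pts]),1))
np.save("q.npy",q)
mc=[onz(b,f(p),.17) for p in [(194,311),(305,318),(302,376),(190,368)]]
R=np.array([[np.cos(q[2]),-np.sin(q[2])],[np.sin(q[2]),np.cos(q[2])]])
F=lambda X:1e3*(R.T@(np.array(X)[:2]-q[:2]))
for m in mc: print("meter corner",m,F(m))
print("centre",np.mean(mc,0),F(np.mean(mc,0)))
for n,cs in {"green":[(99,475),(210,513),(196,563),(85,523)],"pink":[(289,516),(403,501),(410,553),(297,572)]}.items():
  for p in cs: x=onz(b,f(p),.16);print(n,x,F(x))
print("batt",onz(b,f((87,328)),.048),"att",onz(b,f((420,240)),.055))
tp=b and f((78,128)); 
for z in(.17,.18,.185,.19): x=onz(b,tp,z);print("tip",z,x,F(x))
print("hinge",W(q,(30,67,58)),"stop",W(q,(115,0,28)))
a=ctrl.get_image("side")
print("side chk", proj(a,W(q,(115,0,28))),proj(a,W(q,(-140,75,10))),proj(a,W(q,(30,67,58))))
```

```text
fixture [ 0.5751429   0.05875296 -0.01941426] [ 0.7 -0.1 -0.   0.2  0.1 -0.1  0.3  0.5 -0.8 -0.4  0.3  0.3 -0.6 -0.1
 -0.1 -0.2]
meter corner [0.49027231 0.0944923  0.17      ] [-85.54841142  34.08500458]
meter corner [0.48769578 0.02258486 0.17      ] [-86.72850866 -37.85890339]
meter corner [0.44984615 0.02354486 0.17      ] [-124.58964618  -37.63385971]
meter corner [0.45302182 0.0956727  0.17      ] [-122.8147878    34.54203415]
centre [0.47020901 0.05907368 0.17      ] [-104.92033852   -1.71643109]
green [0.38377364 0.15180185 0.16      ] [-193.13955774   89.31628954]
green [0.36155891 0.07988237 0.16      ] [-213.95392917   16.9791085 ]
green [0.32980174 0.08763996 0.16      ] [-245.85571072   24.11873233]
green [0.35304594 0.15926813 0.16      ] [-224.00641285   96.18464984]
pink [0.36104161 0.02943102 0.16      ] [-213.49171085  -33.47277503]
pink [ 0.37256278 -0.04317331  0.16      ] [-200.56324827 -105.83976101]
pink [ 0.33979512 -0.04812422  0.16      ] [-233.22862187 -111.42585579]
pink [0.3259113  0.02339474 0.16      ] [-248.49822341  -40.18990242]
batt [0.49751798 0.1755712  0.048     ] att [ 0.56634898 -0.05869152  0.055     ]
tip 0.17 [0.6105878  0.17554667 0.17      ] [ 33.17089918 117.45979104]
tip 0.18 [0.60787498 0.17442713 0.18      ] [ 30.48032397 116.28779323]
tip 0.185 [0.60651857 0.17386735 0.185     ] [ 29.13503636 115.70179433]
tip 0.19 [0.60516216 0.17330758 0.19      ] [ 27.78974876 115.11579543]
hinge [0.60643792 0.12515795 0.058     ] stop [0.69012123 0.05652046 0.028     ]
side chk [278.93361158 255.14387896] [316.84581977 316.46922211] [277.82499389 270.2136601 ]
```

Orange meter on the plate (top view 304,276; side 327,270) is the target; green (276,325) and pink (332,330) stand off the plate and are left alone, and the other orange one (470,255) is the smaller lying tester. Crop confirms this.

Emit:
{"fn": "step_arm", "kwargs": {"deltas": [{"slide": [0.031, 0.044, 0], "spin": -0.036}, {"slide": [0.031, 0.044, 0], "spin": -0.036}, {"slide": [0.031, 0.044, 0], "spin": -0.036}, {"slide": [0.031, 0.044, 0], "spin": -0.036}, {"slide": [0.031, 0.044, 0], "spin": -0.036}], "grip": 0.4}}

```text
time_s: 1.88
eef_pos: [0.3357, -0.4292, 0.2505]
ee_rot: [[0.996, 0.088, 0.001], [0.088, -0.996, -0.001], [0.001, 0.001, -1.0]]
wrist_force: [0.8, -1.0, -0.4]
width: 0.4
```

Emit:
{"fn": "step_arm", "kwargs": {"deltas": [{"slide": [0.031, 0.044, 0], "spin": -0.036}, {"slide": [0.031, 0.044, 0], "spin": -0.036}, {"slide": [0.031, 0.044, 0], "spin": -0.036}, {"slide": [0, 0.051, 0]}, {"slide": [0, 0.051, 0]}]}}

```text
schema error: expected keys slide, spin
```

Emit:
{"fn": "step_arm", "kwargs": {"deltas": [{"slide": [0, 0.051, 0]}, {"slide": [0, 0.051, 0]}, {"slide": [0, 0.051, 0]}, {"slide": [-0.005, 0.051, 0]}, {"slide": [0, 0, 0]}]}}

```text
schema error: expected keys slide, spin
```

Emit:
{"fn": "step_arm", "kwargs": {"deltas": [{"slide": [0.031, 0.044, 0], "spin": -0.036}, {"slide": [0.031, 0.044, 0], "spin": -0.036}, {"slide": [0.031, 0.044, 0], "spin": -0.036}, {"slide": [0, 0.051, 0], "spin": 0}, {"slide": [0, 0.051, 0], "spin": 0}]}}

```text
time_s: 2.5
eef_pos: [0.4282, -0.1949, 0.2504]
ee_rot: [[1.0, -0.018, 0.0], [-0.018, -1.0, -0.0], [0.0, 0.0, -1.0]]
wrist_force: [-0.0, -0.9, 0.1]
width: 0.405
```

Emit:
{"fn": "step_arm", "kwargs": {"deltas": [{"slide": [0, 0.051, 0], "spin": 0}, {"slide": [0, 0.051, 0], "spin": 0}, {"slide": [0, 0.051, 0], "spin": 0}, {"slide": [-0.007, 0.051, 0], "spin": 0}, {"slide": [0, 0.05, 0], "spin": 0}]}}

```text
time_s: 3.12
eef_pos: [0.4204, 0.059, 0.2506]
ee_rot: [[1.0, -0.018, 0.001], [-0.018, -1.0, 0.0], [0.001, -0.0, -1.0]]
wrist_force: [1.6, -0.2, -0.7]
width: 0.397
```

Emit:
{"fn": "step_arm", "kwargs": {"deltas": [{"slide": [0, 0, -0.045], "spin": 0}, {"slide": [0, 0, -0.047], "spin": 0}, {"slide": [0.008, 0, 0], "spin": 0}, {"slide": [0.008, 0, 0], "spin": 0}, {"slide": [0.008, 0, 0], "spin": 0}]}}

```text
time_s: 3.75
eef_pos: [0.4477, 0.0573, 0.1609]
ee_rot: [[1.0, -0.019, 0.004], [-0.019, -1.0, 0.0], [0.004, -0.0, -1.0]]
wrist_force: [-0.4, 0.0, 0.1]
width: 0.399
```

Emit:
{"fn": "step_arm", "kwargs": {"deltas": [{"slide": [0.008, 0, 0], "spin": 0}, {"slide": [0.008, 0, 0], "spin": 0}, {"slide": [0, 0, 0], "spin": 0}]}}

```text
time_s: 4.12
eef_pos: [0.4618, 0.0574, 0.1586]
ee_rot: [[1.0, -0.018, 0.001], [-0.018, -1.0, 0.0], [0.001, -0.0, -1.0]]
wrist_force: [0.3, -0.6, -0.2]
width: 0.4
```

Run:
```python
from h import *
a=ctrl.get_image("side")
cv2.imwrite("pics/s3.png",cv2.resize(a["frame"][170:370,220:460],None,fx=3,fy=3,interpolation=cv2.INTER_CUBIC))
```

```text
(no output)
```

View pics/s3.png

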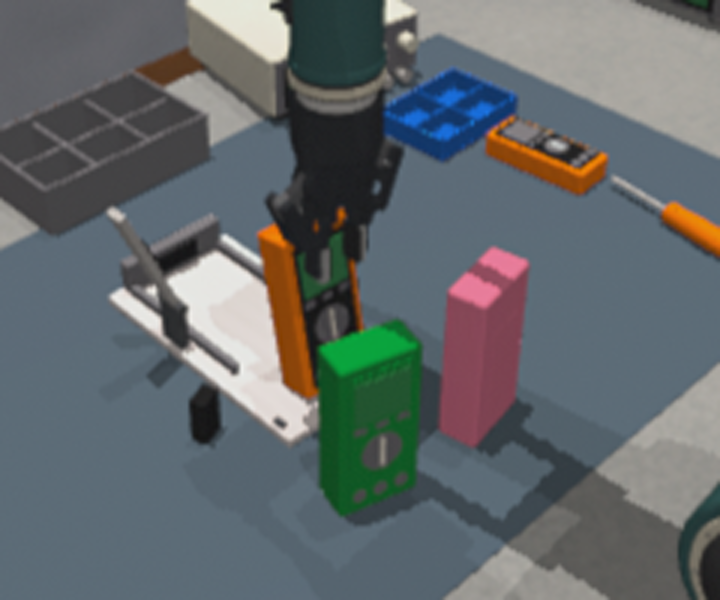

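The fingers touch the display's upper part (crop 320,270) and the meter is leaning back about its rear foot edge, as wanted.

Emit:
{"fn": "step_arm", "kwargs": {"deltas": [{"slide": [0.006, 0, 0], "spin": 0}, {"slide": [0.006, 0, 0], "spin": 0}, {"slide": [0.006, 0, 0], "spin": 0}, {"slide": [0.006, 0, 0], "spin": 0}, {"slide": [0.006, 0, 0], "spin": 0}]}}

```text
time_s: 4.8
eef_pos: [0.4914, 0.0574, 0.1583]
ee_rot: [[1.0, -0.018, -0.0], [-0.018, -1.0, 0.0], [-0.0, -0.0, -1.0]]
wrist_force: [0.5, -0.5, 0.5]
width: 0.401
```

Emit:
{"fn": "step_arm", "kwargs": {"deltas": [{"slide": [0, 0, 0], "spin": 0}, {"slide": [0, 0, 0.02], "spin": 0}, {"slide": [0, 0, 0], "spin": 0}]}}

```text
time_s: 5.18
eef_pos: [0.4921, 0.0575, 0.1797]
ee_rot: [[1.0, -0.018, 0.003], [-0.018, -1.0, 0.0], [0.003, -0.0, -1.0]]
wrist_force: [-0.6, 0.3, 0.5]
width: 0.402
```

Run:
```python
from h import *
a=ctrl.get_image("side");b=ctrl.get_image("top")
A=cv2.resize(a["frame"][190:350,220:420],None,fx=2.2,fy=2.2,interpolation=cv2.INTER_CUBIC)
B=cv2.resize(b["frame"][180:340,240:360],None,fx=2.2,fy=2.2,interpolation=cv2.INTER_CUBIC)
cv2.imwrite("pics/s4.png",np.hstack([A,B]))
```

```text
(no output)
```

View pics/s4.png

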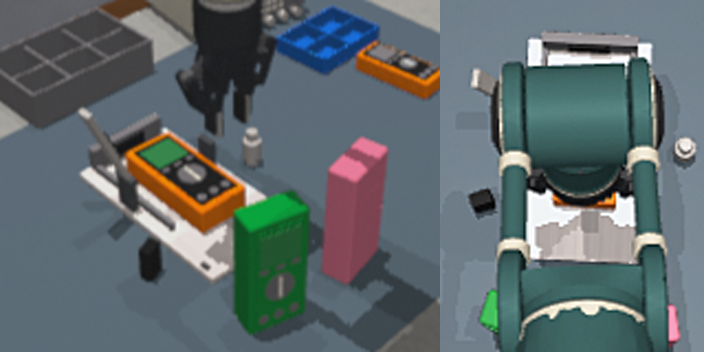

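The meter lies on its back, display up, between the rails (side crop 185,175), its foot toward the open end.

Run:
```python
from h import *
a=ctrl.get_image("side");b=ctrl.get_image("top")
p=(305.5,272.3)
print(onz(b,p,.048),onz(b,p,.012))
f=lambda u:(220+u[0]/2.2,190+u[1]/2.2)
for u in[(203,212),(243,183),(130,150),(168,130)]: print(u,onz(a,f(u),.048))
```

```text
[0.49685645 0.0565919  0.048     ] [0.50283467 0.05720104 0.012     ]
(203, 212) [0.49873309 0.09446671 0.048     ]
(243, 183) [0.5040462  0.02124235 0.048     ]
(130, 150) [0.65702232 0.08080613 0.048     ]
(168, 130) [0.65544631 0.01583866 0.048     ]
```

Emit:
{"fn": "step_arm", "kwargs": {"deltas": [{"slide": [-0.015, 0.001, 0], "spin": 0}, {"slide": [-0.015, 0.001, -0.02], "spin": 0}, {"slide": [0, 0, -0.04], "spin": 0}, {"slide": [0, 0, -0.04], "spin": 0}, {"slide": [0, 0, 0], "spin": 0}]}}

```text
time_s: 6.0
eef_pos: [0.4562, 0.0592, 0.075]
ee_rot: [[1.0, -0.018, -0.009], [-0.018, -1.0, -0.001], [-0.009, 0.001, -1.0]]
wrist_force: [-0.3, -0.7, -0.1]
width: 0.402
```

Emit:
{"fn": "step_arm", "kwargs": {"deltas": [{"slide": [0, 0, -0.033], "spin": 0}, {"slide": [0.01, 0, 0], "spin": 0}, {"slide": [0.01, 0, 0], "spin": 0}, {"slide": [0.008, 0, 0], "spin": 0}, {"slide": [0.008, 0, 0], "spin": 0}]}}

```text
time_s: 6.62
eef_pos: [0.4975, 0.0594, 0.0462]
ee_rot: [[1.0, -0.018, -0.0], [-0.018, -1.0, -0.0], [-0.0, 0.0, -1.0]]
wrist_force: [-4.1, -0.1, 2.0]
width: 0.402
```

Emit:
{"fn": "step_arm", "kwargs": {"deltas": [{"slide": [0.007, 0, 0], "spin": 0}, {"slide": [0.006, 0, 0], "spin": 0}, {"slide": [0.004, 0, 0], "spin": 0}, {"slide": [0, 0, 0], "spin": 0}]}}

```text
time_s: 7.12
eef_pos: [0.5148, 0.0595, 0.0453]
ee_rot: [[1.0, -0.018, 0.002], [-0.018, -1.0, 0.0], [0.002, -0.0, -1.0]]
wrist_force: [-0.9, -0.4, -0.9]
width: 0.398
```

Emit:
{"fn": "step_arm", "kwargs": {"deltas": [{"slide": [0.003, 0, 0], "spin": 0}, {"slide": [0.002, 0, 0], "spin": 0}, {"slide": [0, 0, 0], "spin": 0}]}}

```text
time_s: 7.5
eef_pos: [0.5194, 0.0594, 0.0453]
ee_rot: [[1.0, -0.018, 0.001], [-0.018, -1.0, 0.0], [0.001, -0.0, -1.0]]
wrist_force: [-0.5, -0.1, -0.2]
width: 0.403
```

Emit:
{"fn": "step_arm", "kwargs": {"deltas": [{"slide": [0.002, 0, 0], "spin": 0}, {"slide": [0, 0, 0], "spin": 0}]}}

```text
time_s: 7.75
eef_pos: [0.52, 0.0594, 0.0452]
ee_rot: [[1.0, -0.018, -0.002], [-0.018, -1.0, -0.0], [-0.002, 0.0, -1.0]]
wrist_force: [-5.3, 0.6, 3.7]
width: 0.401
```

Emit:
{"fn": "step_arm", "kwargs": {"deltas": [{"slide": [0.002, 0, 0], "spin": 0}, {"slide": [0, 0, 0], "spin": 0}]}}

```text
time_s: 8.0
eef_pos: [0.5201, 0.0594, 0.0449]
ee_rot: [[1.0, -0.018, -0.006], [-0.018, -1.0, -0.0], [-0.006, 0.0, -1.0]]
wrist_force: [-9.8, -0.0, 7.6]
width: 0.398
```

Emit:
{"fn": "step_arm", "kwargs": {"deltas": [{"slide": [0.002, 0, 0], "spin": 0}, {"slide": [0, 0, 0], "spin": 0}]}}

```text
time_s: 8.25
eef_pos: [0.5201, 0.0594, 0.0445]
ee_rot: [[1.0, -0.018, -0.01], [-0.018, -1.0, -0.0], [-0.01, 0.001, -1.0]]
wrist_force: [-14.5, 0.5, 12.5]
width: 0.397
```

Emit:
{"fn": "step_arm", "kwargs": {"deltas": [{"slide": [-0.015, 0, 0], "spin": 0}, {"slide": [-0.015, 0, 0], "spin": 0}, {"slide": [0, 0, 0.06], "spin": 0}, {"slide": [0, 0, 0.06], "spin": 0}, {"slide": [0, 0, 0.06], "spin": 0}], "grip": 0.4}}

```text
time_s: 8.88
eef_pos: [0.4945, 0.0594, 0.2271]
ee_rot: [[1.0, -0.018, 0.001], [-0.018, -1.0, 0.0], [0.001, -0.0, -1.0]]
wrist_force: [1.3, 0.2, 0.2]
width: 0.4
```

Emit:
{"fn": "step_arm", "kwargs": {"deltas": [{"slide": [0.012, 0.04, 0.04], "spin": 0}, {"slide": [0.025, 0.05, 0], "spin": 0}, {"slide": [0.025, 0.05, 0], "spin": 0}, {"slide": [0.025, 0.03, 0], "spin": 0}, {"slide": [0.025, 0, 0], "spin": 0}], "grip": 0}}

```text
time_s: 9.5
eef_pos: [0.6073, 0.2321, 0.2652]
ee_rot: [[1.0, -0.015, 0.001], [-0.015, -1.0, 0.001], [0.001, -0.001, -1.0]]
wrist_force: [-0.4, 0.0, -0.0]
width: 0.002
```

Run:
```python
from h import *
a=ctrl.get_image("side");s=ctrl.state();print(s["eef_pos"],s["width"])
A=cv2.resize(a["frame"][150:350,200:420],None,fx=3,fy=3,interpolation=cv2.INTER_CUBIC)
cv2.imwrite("pics/s5.png",A)
q=np.load("q.npy")
for n in["bar_tip","meter_head"]: print(n,[(np.round(d["location"],1),round(d["confidence"],2)) for d in ctrl.spot_point(a,n)][:4])
c,si=np.cos(q[2]),np.sin(q[2])
W=lambda X:np.array([q[0]+c*X[0]-si*X[1],q[1]+si*X[0]+c*X[1],X[2]])
for X in[(115,37.5,48),(115,-37.5,48),(-45,37.5,48),(-45,-37.5,48)]: print((proj(a,W(np.array(X)/1e3))-[200,150])*3)
```

```text
[0.61015306 0.23077912 0.26499928] 0.0009741141632866037
bar_tip [(array([258. , 240.9]), 0.71), (array([179. , 319.6]), 0.29)]
meter_head [(array([344.3, 289.5]), 0.83), (array([383. , 259.3]), 0.66), (array([278.2, 253.4]), 0.56), (array([202.8, 336.2]), 0.47)]
[205.09184856 315.17175966]
[264.81651176 284.26743064]
[310.72785885 393.47569836]
[371.73811863 357.50653207]
```

View pics/s5.png

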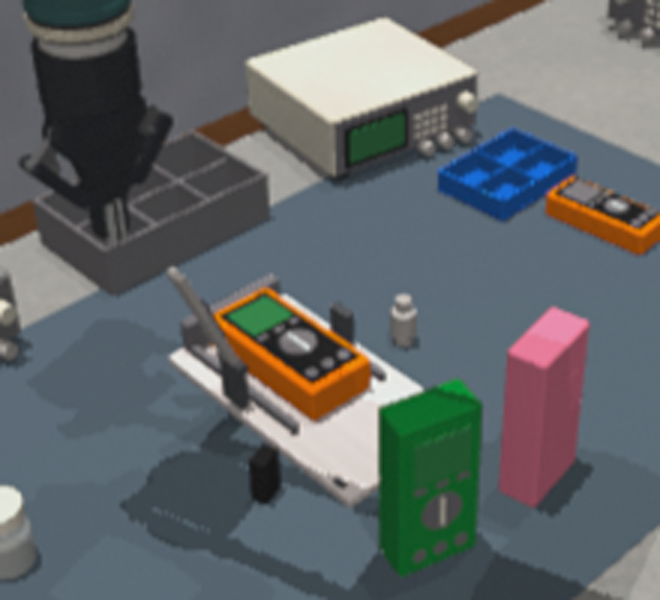

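Meter's foot corners sit at about (312,393) and (368,360), where the home prediction puts them. Now the bar.

Emit:
{"fn": "step_arm", "kwargs": {"deltas": [{"slide": [-0.004, 0, -0.045], "spin": 0}, {"slide": [0, 0, -0.05], "spin": 0}, {"slide": [0, -0.015, 0], "spin": 0}, {"slide": [0, -0.015, 0], "spin": 0}, {"slide": [0, -0.012, 0], "spin": 0}]}}

```text
time_s: 10.28
eef_pos: [0.6046, 0.1866, 0.1737]
ee_rot: [[1.0, -0.019, 0.005], [-0.019, -1.0, 0.002], [0.005, -0.002, -1.0]]
wrist_force: [0.4, 1.9, 1.4]
width: 0.003
```

Emit:
{"fn": "step_arm", "kwargs": {"deltas": [{"slide": [0, -0.012, 0], "spin": 0}, {"slide": [0, -0.012, 0], "spin": 0}, {"slide": [0, -0.012, 0], "spin": 0}, {"slide": [0, -0.009, 0], "spin": 0}, {"slide": [0, 0, 0], "spin": 0}]}}

```text
time_s: 10.9
eef_pos: [0.6037, 0.1414, 0.1728]
ee_rot: [[1.0, -0.019, 0.002], [-0.019, -1.0, -0.0], [0.002, 0.0, -1.0]]
wrist_force: [-3.1, -0.7, 10.1]
width: -0.001
```

Run:
```python
from h import *
a=ctrl.get_image("side");s=ctrl.state();print(s["eef_pos"],s["wrist_force"],s["ft_torque"])
A=cv2.resize(a["frame"][160:310,200:360],None,fx=4.5,fy=4,interpolation=cv2.INTER_CUBIC)
cv2.imwrite("pics/s6.png",A)
```

```text
[0.60375599 0.14154553 0.17282379] [-3.35701592  0.13312883  9.69979248] [-0.2379835   0.44026775  0.01351631]
```

View pics/s6.png

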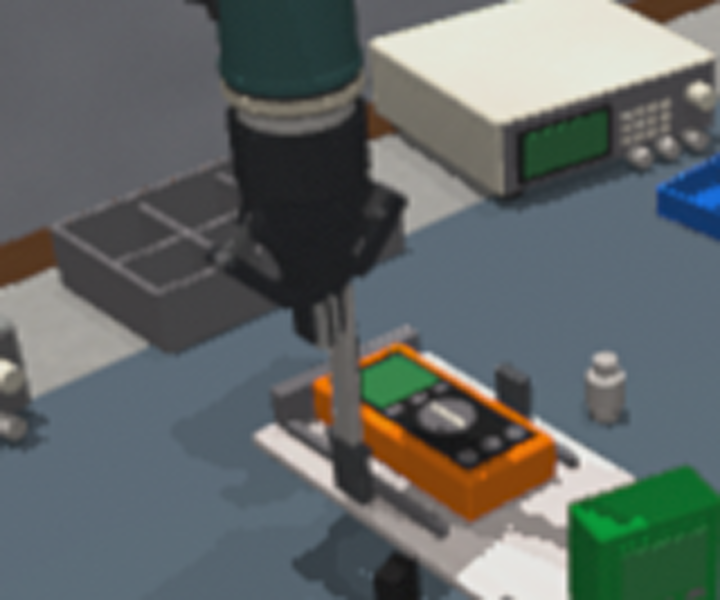

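The bar is upright, but its tip meets the gripper's knuckle (crop 335,290; about 10 N). I'll raise the tool before carrying on, so only the fingertips push.

Emit:
{"fn": "step_arm", "kwargs": {"deltas": [{"slide": [0, 0.003, 0.01], "spin": 0}, {"slide": [0.002, 0, 0.01], "spin": 0}, {"slide": [0, 0, 0], "spin": 0}]}}

```text
time_s: 11.32
eef_pos: [0.6059, 0.1455, 0.1916]
ee_rot: [[1.0, -0.018, 0.002], [-0.018, -1.0, 0.0], [0.002, -0.0, -1.0]]
wrist_force: [-0.5, -0.5, 0.3]
width: 0.004
```

Emit:
{"fn": "step_arm", "kwargs": {"deltas": [{"slide": [0, -0.01, 0], "spin": 0}, {"slide": [0, -0.01, -0.002], "spin": 0}, {"slide": [0, -0.01, -0.002], "spin": 0}, {"slide": [0, 0, 0], "spin": 0}]}}

```text
time_s: 11.82
eef_pos: [0.6045, 0.1142, 0.1856]
ee_rot: [[1.0, -0.02, -0.001], [-0.02, -1.0, -0.0], [-0.001, 0.0, -1.0]]
wrist_force: [-0.7, 1.0, -0.1]
width: -0.0
```

Now at about 1.3 rad with ~1 N; follow the arc.

Emit:
{"fn": "step_arm", "kwargs": {"deltas": [{"slide": [0, -0.011, -0.003], "spin": 0}, {"slide": [0, -0.011, -0.005], "spin": 0}, {"slide": [0, -0.01, -0.005], "spin": 0}, {"slide": [0, -0.009, -0.007], "spin": 0}, {"slide": [0, -0.009, -0.007], "spin": 0}]}}

```text
time_s: 12.45
eef_pos: [0.6049, 0.0647, 0.1587]
ee_rot: [[1.0, -0.018, -0.0], [-0.018, -1.0, -0.0], [-0.0, 0.0, -1.0]]
wrist_force: [-0.4, -0.2, 0.7]
width: -0.003
```

Emit:
{"fn": "step_arm", "kwargs": {"deltas": [{"slide": [0, -0.008, -0.007], "spin": 0}, {"slide": [0, -0.007, -0.009], "spin": 0}, {"slide": [0, -0.006, -0.01], "spin": 0}, {"slide": [0, -0.006, -0.01], "spin": 0}, {"slide": [0, -0.004, -0.01], "spin": 0}]}}

```text
time_s: 13.08
eef_pos: [0.6048, 0.0341, 0.1125]
ee_rot: [[1.0, -0.018, -0.0], [-0.018, -1.0, -0.0], [-0.0, 0.0, -1.0]]
wrist_force: [0.8, 0.4, 0.0]
width: -0.003
```

Emit:
{"fn": "step_arm", "kwargs": {"deltas": [{"slide": [0, -0.004, -0.011], "spin": 0}, {"slide": [0, -0.002, -0.01], "spin": 0}, {"slide": [0, -0.001, -0.006], "spin": 0}, {"slide": [0, 0, -0.003], "spin": 0}, {"slide": [0, 0, 0], "spin": 0}]}}

```text
time_s: 13.7
eef_pos: [0.6049, 0.0275, 0.0831]
ee_rot: [[1.0, -0.018, -0.0], [-0.018, -1.0, 0.0], [-0.0, -0.0, -1.0]]
wrist_force: [-0.1, 0.4, -0.6]
width: 0.002
```

Emit:
{"fn": "step_arm", "kwargs": {"deltas": [{"slide": [0, 0, -0.002], "spin": 0}, {"slide": [0, 0, 0], "spin": 0}]}}

```text
time_s: 13.95
eef_pos: [0.6051, 0.0275, 0.0815]
ee_rot: [[1.0, -0.018, 0.0], [-0.018, -1.0, 0.0], [0.0, -0.0, -1.0]]
wrist_force: [0.8, 0.1, -0.3]
width: -0.002
```

Emit:
{"fn": "step_arm", "kwargs": {"deltas": [{"slide": [0, 0, -0.002], "spin": 0}, {"slide": [0, 0, 0], "spin": 0}]}}

```text
time_s: 14.2
eef_pos: [0.6053, 0.0275, 0.0809]
ee_rot: [[1.0, -0.018, 0.001], [-0.018, -1.0, 0.0], [0.001, -0.0, -1.0]]
wrist_force: [-3.4, 0.0, 8.0]
width: -0.002
```

Emit:
{"fn": "step_arm", "kwargs": {"deltas": [{"slide": [0, 0, -0.002], "spin": 0}, {"slide": [0, 0, 0], "spin": 0}]}}

```text
time_s: 14.45
eef_pos: [0.6054, 0.0275, 0.0806]
ee_rot: [[1.0, -0.018, 0.001], [-0.018, -1.0, 0.0], [0.001, -0.0, -1.0]]
wrist_force: [-7.3, 0.0, 17.9]
width: 0.003
```

Emit:
{"fn": "step_arm", "kwargs": {"deltas": [{"slide": [0, 0, 0.02], "spin": 0}, {"slide": [0, 0, 0.05], "spin": 0}, {"slide": [0, 0, 0.06], "spin": 0}, {"slide": [0, -0.05, 0.03], "spin": 0}, {"slide": [0, -0.06, 0], "spin": 0}]}}

```text
time_s: 15.08
eef_pos: [0.6077, -0.0831, 0.243]
ee_rot: [[1.0, -0.015, 0.01], [-0.015, -1.0, -0.001], [0.01, 0.001, -1.0]]
wrist_force: [0.9, -0.2, -0.7]
width: 0.002
```

Emit:
{"fn": "step_arm", "kwargs": {"deltas": [{"slide": [0, -0.06, 0], "spin": 0}, {"slide": [0, -0.06, 0], "spin": 0}, {"slide": [0, -0.06, 0], "spin": 0}, {"slide": [0, -0.04, 0], "spin": 0}, {"slide": [0, 0, 0], "spin": 0}]}}

```text
time_s: 15.7
eef_pos: [0.6045, -0.3059, 0.2375]
ee_rot: [[1.0, -0.022, 0.001], [-0.022, -1.0, -0.001], [0.001, 0.001, -1.0]]
wrist_force: [-0.6, 0.5, 1.1]
width: 0.004
```

Run:
```python
from h import *
a=ctrl.get_image("side");b=ctrl.get_image("top");s=ctrl.state();print(s["eef_pos"],s["wrist_force"])
A=cv2.resize(a["frame"][220:345,235:405],None,fx=2.3,fy=2.3,interpolation=cv2.INTER_CUBIC)
B=cv2.resize(b["frame"][180:345,235:365],None,fx=3,fy=3,interpolation=cv2.INTER_CUBIC)
h=max(A.shape[0],B.shape[0]);A=cv2.copyMakeBorder(A,0,h-A.shape[0],0,0,0);cv2.imwrite("pics/s7.png",np.hstack([A,B]))
q=np.load("q.npy");c,si=np.cos(q[2]),np.sin(q[2])
W=lambda X:np.array([q[0]+c*X[0]-si*X[1],q[1]+si*X[0]+c*X[1],X[2]])
for n,X in(("bar_tip",(30,-67,58)),("meter_head",(115,0,29))):
  for k in(a,b): print(n,"expect",proj(k,W(np.array(X)/1e3)).round(1),[(np.round(d["location"],1),round(d["confidence"],2)) for d in ctrl.spot_point(k,n)][:4])
print("A foot/tip", [((proj(a,W(np.array(X)/1e3))-[235,220])*2.3).round() for X in[(-45,37.5,48),(-45,-37.5,48),(30,-67,62)]])
print("B foot/tip", [((proj(b,W(np.array(X)/1e3))-[235,180])*3+[391,0]).round() for X in[(-45,37.5,48),(-45,-37.5,48),(30,-67,62)]])
```

```text
[ 0.60478217 -0.30272685  0.23740527] [-0.78614957  0.51907459  0.33985319]
bar_tip expect [314.  250.4] []
bar_tip expect [332.2 231.3] [(array([335.8, 230.8]), 0.76)]
meter_head expect [278.9 254.9] [(array([341.3, 286.6]), 0.77), (array([279.3, 252.4]), 0.73)]
meter_head expect [307.9 201.6] [(array([309.6, 202.4]), 0.78), (array([273.4, 323. ]), 0.78), (array([333.3, 329.5]), 0.61)]
A foot/tip [array([158., 141.]), array([204., 113.]), array([182.,  67.])]
B foot/tip [array([556., 236.]), array([644., 240.]), array([683., 153.])]
```

View pics/s7.png

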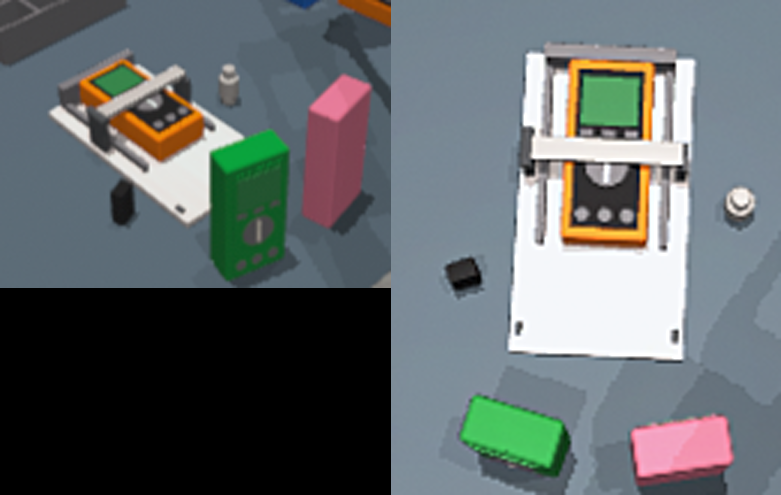

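The picture shows the bar lying level across the meter (crop 535–688, 153), the meter's head at the stop, and the bystanders and look-alikes unmoved.

```bash
python3 -c "
from rig import ctrl
print(ctrl.close_job())"
```

```text
the job is handed in; nothing more can be done
None
```

I pushed the orange meter over backwards with the fingertips so that it lies display up between the rails. I then slid it to the end stop and flipped the hold-down bar fully down over it. I handed the job in at about 16 s on the clock.

- **Meter home:** the tool stopped at x = 0.520 m while the force rose from 5 to 14 N. The head's detected point is within 2–3 px of where "home" predicts it in both views.
- **Bar down:** it met its stop at the predicted height, with the tool at z = 0.081 m and about 18 N of press. In the top view its tip was detected about 3.6 px from the prediction. The side view did not detect the tip, so that check rests on one view plus the force.
- **Bystanders:** the battery, the attenuator and the green and pink look-alikes look unmoved in the last pictures. I did not check the other bystanders in the final view, though no move came near them.
- **One hitch:** the bar's tip pressed on the gripper's knuckle at about 10 N while it was being raised upright. I lifted the tool to relieve this and finished the push with the fingertips only.

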